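Slide a colour standard home in the photometer deck

ROBOT

A 7-joint arm with a two-finger parallel gripper is mounted at the origin on the work surface. World frame = base frame: x ahead of the robot, y to its left, z up, the work surface at z = 0. Lengths are in m, angles in rad, forces in N, time in s.
With the tool pointing down it reaches from about 0.425 to 1.025 m from the base axis. Payload 3.6 kg.
Tool frame: the origin (TCP) lies at the centre of the arm's flange, where the gripper is bolted on; the fingertips stand 173 mm ahead of it and the grasp point (between the pads) lies 155 mm ahead of it; y points along the fingers, z is the direction in which the jaws open and shut, and the axes are right-handed (so a half turn about y gives the same grasp; the last joint's range is limited). The gripper opens to 85 mm and grips with 20 to 120 N. Pads are 22 mm wide; open, the fingers measure 114 mm over their backs; the gripper's body (76 mm by 85 mm) begins 54 mm behind the grasp point. The pads swing forward as they close: fully open they stand 13 mm farther back than shut.
Start: joints at [-1.387, 0.591, 0.048, 1.609, -0.033, 0.943, -0.034], TCP at [0.198, 0.697, 0.405] pointing down, gripper open.
Joint ranges: [-2.69, 2.69], [-0.47, 2.24], [-1.27, 1.36], [0.19, 2.51], [-1.53, 4.68], [0.08, 2.07], [-3.09, 3.09]. Speed limits (rad/s): [2.57, 2.57, 3.14, 3.14, 3.14, 3.14, 3.14].

INTERFACE

Orientations are given as a rotation vector (axis times angle).
In Python, from cell import robot gives the robot as it stands.
- The arm moves only by the tool send_rows, never from a script. Its argument "rows" is text: rows parted by semicolons, each of 7 numbers parted by spaces: the shift along the world's x, y, z in m, then the turn, a rotation vector about the world's x, y, z in degrees, then the finger opening in m, from 0 to 0.0854. A call has 1 to 10 rows; each row is the pose to reach, as a shift and turn from the pose commanded when the call began; what a row does not reach only later rows make up. A row lasts 1/12 s, in which the tool goes at most 41.7 mm and 7.16 degrees, less where a joint would pass 70% of its speed; a pose out of reach is approached as far as the arm can. A call with a gripper value outside its range is refused whole. The fingers move at their own pace and stop on an object; "grip_force" is the grip in N (left out, the last holds). Time passes only in rows, so rows that repeat a pose let the fingers close. It gives the time, the measured TCP pose, the force and the opening at its end, in the units of the state.
- robot.sense(): the state, without advancing time (a new reading comes with each control period).
- robot.snapshot(name): name is "side" or "top" or "wrist"; returns a dict with "img" (384x512x3 uint8, blue, green, red), "fx", "fy", "cx", "cy" (pixels), "dist" ([k1, k2, p1, p2, k3] as OpenCV has them; the pictures are not rectified), "extrinsics" (4x4, takes a point from camera to world coordinates); the wrist camera has in their place "hand_eye" (4x4, takes a point from camera to tool coordinates, whose origin is the TCP and whose axes are the tool frame's). Camera axes: x right, y down, z forward; pixel columns grow to the right and rows downward; lengths in m; the calibration is good to about 2 mm. A picture is of the moment at which its call begins: read the wrist's pose just before it. There is no depth.
- robot.sign_off(): hands the job in, once; it reports no verdict.
Trained networks look in the newest picture that a camera, given by its name, has taken for a name from the list of things; names that differ only in an ending like _2 or _b are one class to them, and where a whole thing is asked for, a point or a joint stands for the part that bears it (a point fixed in the world has none). Each returns a list of dicts, best first, with "score" (0 to 1); they miss things now and then, are a little off and sometimes report something else, mostly with a low value. They report only what shows in the picture. A call takes as long as a camera call. They do not tell look-alikes from the thing itself.
- robot.search_frame(thing, camera): "rect" ([left, top, right, bottom] in pixels, round what is visible of it).
- robot.spot_point(thing, camera): "location" ([column, row] in pixels: a listed point, or the origin of a listed thing).
The state is a dict: "time": time; "q": joint angles; "dq": joint speeds; "tau": joint torques, N m; "tool_pos": TCP position; "tool_rot": TCP orientation; "wrist_force": force on the tool from outside, world axes, zero at the start; "torque": the same for the moment, N m; "grip_width": finger opening in m.
Only numpy, scipy, OpenCV 4.12 (cv2) and the standard library are available. Lean on these libraries where they do the work, as an engineer would, in place of code of your own. Each camera call takes 0.05 s, during which the arm holds its last target.

TASK

Push the amber colour standard with the fingertips along the long leg of the L-shaped slot in the white reader deck, round the corner, and along the short leg until it is fully home against the closed end, between the two blue sensor posts; then take the hand away. Only slide it: do not lift it out of the slot or tip it over. Leave the blue standard, the jar and the beaker where they stand.

Things in the scene. Friction and masses are not known exactly. Their poses are not given: they have to be found in the camera images.
- deck: Fixed white deck, 170 (x) x 230 (y) x 30 mm high, level; origin: centre of its underside, on the work surface. Its open-topped L-shaped slot is 22 mm wide, 18 mm deep, with a black floor. Deck frame, mm: the long leg's centre line is x = -35, its end walls at y = +81 (start) and -61; the short leg's centre line is y = -50, running in +x to the closed end wall at x = +46. Yaw within 0.55 rad.
- slot_corner (a point): Centre line of the slot at its corner, at the height of the deck top (30 mm above the work surface); axes as the deck's. From here the long leg runs to +y and the short leg to +x.
- slot_end (a point): The standard's axis when home: on the slot's centre line at deck-top height, 70 mm in deck +x from the corner (2 mm short of touching the closed end); axes as the deck's. A green mark lies just past it. Two blue posts, 24 (x) x 20 (y) mm, 34 mm above the deck, stand 7 mm farther in x and 48 mm to either side in y; a blue bridge 12 mm high lies 33 to 45 mm beyond in x.
- amber_standard: Loose: black base 44 mm across, 16 high; on it solid amber glass 28 across, 24 high. Steel pin below, 18 mm across, 14 long, hangs in the slot with 2 mm play each side. Origin: on its axis at the base's underside (deck top). 0.13 to 0.25 kg; slides at 1 to 4 N (a first touch at 50 mm/s can spike past 7 N), stays put. Starts in the long leg at deck y = 25 to 70 mm. Push low, at the base.
- blue_standard: Bystander: loose blue standard, same shape but without a pin, standing on the deck top beside the slot, in the inner side of the L; origin at the centre of its underside.
- jar: Bystander: loose white jar with blue cap, 68 mm in diameter, 115 mm high, on the bench beside the deck; origin at the centre of its underside.
- beaker: Bystander: loose empty glass beaker, 70 mm in diameter, 85 mm high, on the bench beside the deck; origin at the centre of its underside.
Not all that is in view belongs to the job. What is shaped like the amber_standard but red or turquoise is not meant.

How it is judged:
By the outcome, as a careful person would: the job done as asked, in the order asked, and still so for the second after the job is handed in, with the robot touching nothing.
It also fails if it takes over 48 s, if anything falls off the work surface, if the arm or the gripper's body presses on something with over 40 N, if the wrist force passes 120 N, or if a joint passes its speed limit or range.

## Working session

There is one attempt and no reset: what is moved stays moved. The work goes in short steps, Python scripts to look and compute and a tool call to move; the robot and the scene stay as the last step left them, time stands still between calls to the robot, and variables do not carry over. Pictures are saved under pics/ and viewed, and the job is handed in when it is done.

Besides the shell and the picture viewer there is one more tool, called after "Request:" as name(argument=value, ...) on one line, values as JSON. send_rows: Moves the arm, as the interface text tells. Its arguments: {"type":"object","properties":{"rows":{"type":"string"},"grip_force":{"type":"number"}},"required":["rows"]}

```bash
mkdir -p pics; ls; cat > h.py <<'E'
import numpy as np, cv2
from cell import robot
from scipy.spatial.transform import Rotation as R
def cam(s):
    K=np.array([[s['fx'],0,s['cx']],[0,s['fy'],s['cy']],[0,0,1.]]);return K,np.array(s['dist'],float)
def ext(s,st=None):
    if 'extrinsics' in s: return np.array(s['extrinsics'])
    T=np.eye(4);T[:3,:3]=R.from_rotvec(st['tool_rot']).as_matrix();T[:3,3]=st['tool_pos'];return T@np.array(s['hand_eye'])
def px2w(s,uv,z,st=None):
    K,d=cam(s);p=cv2.undistortPoints(np.array(uv,float).reshape(1,1,2),K,d)[0,0]
    T=ext(s,st);r=T[:3,:3]@np.array([p[0],p[1],1]);o=T[:3,3];return o+r*(z-o[2])/r[2]
def w2px(s,P,st=None):
    K,d=cam(s);T=np.linalg.inv(ext(s,st));return cv2.projectPoints(np.array(P,float).reshape(-1,3),cv2.Rodrigues(T[:3,:3])[0],T[:3,3],K,d)[0].reshape(-1,2)
E
python3 - <<'E'
from h import *
st=robot.sense();print({k:np.round(v,3) for k,v in st.items()})
print(R.from_rotvec(st['tool_rot']).as_matrix().round(2))
for c in ['top','side']:
    s=robot.snapshot(c);cv2.imwrite(f'pics/{c}0.png',s['img'])
    for t in ['deck','amber_standard','blue_standard','slot_corner','slot_end','jar','beaker']:
        for r in robot.spot_point(t,c)[:3]:
            z=0.03 if t in('amber_standard','blue_standard','slot_corner','slot_end') else 0
            print(c,t,np.round(r['location'],1),round(r['score'],2),px2w(s,r['location'],z).round(4))
E
```

```text
pics
{'time': np.float64(0.0), 'q': array([-1.387,  0.592,  0.048,  1.61 , -0.033,  0.943, -0.034]), 'dq': array([-0.   ,  0.   ,  0.   , -0.001, -0.003, -0.001, -0.001]), 'tau': array([ 0.0000e+00, -5.4871e+01,  1.5460e+00, -1.9813e+01,  9.0000e-03,
        9.0000e-03, -0.0000e+00]), 'tool_pos': array([0.198, 0.697, 0.404]), 'tool_rot': array([-1.562,  0.217, -0.217]), 'wrist_force': array([ 0.373,  0.241, -0.827]), 'torque': array([-0.031,  0.014, -0.023]), 'grip_width': np.float64(0.085)}
[[ 0.96 -0.    0.27]
 [-0.27 -0.    0.96]
 [ 0.   -1.   -0.  ]]
top deck [309.3 187.8] 0.84 [ 0.592  -0.0917  0.    ]
top amber_standard [291.1 260.2] 0.81 [ 0.4035 -0.0419  0.03  ]
top amber_standard [236.5 206.2] 0.6 [0.5395 0.1001 0.03  ]
top amber_standard [239.5 169.8] 0.56 [0.6338 0.0941 0.03  ]
top blue_standard [306.  158.6] 0.63 [ 0.6659 -0.0783  0.03  ]
top slot_corner [327.4 207.4] 0.64 [ 0.5398 -0.1345  0.03  ]
top slot_end [339.8 186.4] 0.77 [ 0.5947 -0.1667  0.03  ]
top jar [388.3 219.1] 0.82 [ 0.5113 -0.3049  0.    ]
top jar [292.3 192.1] 0.23 [ 0.5798 -0.0463  0.    ]
top beaker [256.6 124.4] 0.87 [0.7615 0.0515 0.    ]
side deck [273.  241.6] 0.58 [ 0.5893 -0.0859  0.    ]
side amber_standard [264.4 219.7] 0.91 [ 0.5838 -0.0426  0.03  ]
side amber_standard [185.3 236.4] 0.85 [ 0.4074 -0.0511  0.03  ]
side amber_standard [229.8 191.9] 0.81 [0.5405 0.0957 0.03  ]
side blue_standard [303.9 219.4] 0.89 [ 0.6669 -0.068   0.03  ]
side slot_corner [252.4 244.6] 0.69 [ 0.5331 -0.1194  0.03  ]
side slot_end [290.4 249.7] 0.9 [ 0.6005 -0.1582  0.03  ]
side jar [273.4 319. ] 0.55 [ 0.5181 -0.2947  0.    ]
side jar [289.4 249.4] 0.2 [ 0.6134 -0.1218  0.    ]
side beaker [317.1 197. ] 0.98 [0.7548 0.0534 0.    ]
```

```bash
python3 - <<'E'
import cv2
for c in('top','side'):
    i=cv2.imread(f'pics/{c}0.png');i=i[90:300,180:420] if c=='top' else i[150:350,150:390]
    cv2.imwrite(f'pics/{c}0z.png',cv2.resize(i,None,fx=2.8,fy=2.8,interpolation=cv2.INTER_CUBIC))
E
```

```text
(no output)
```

View pics/top0z.png

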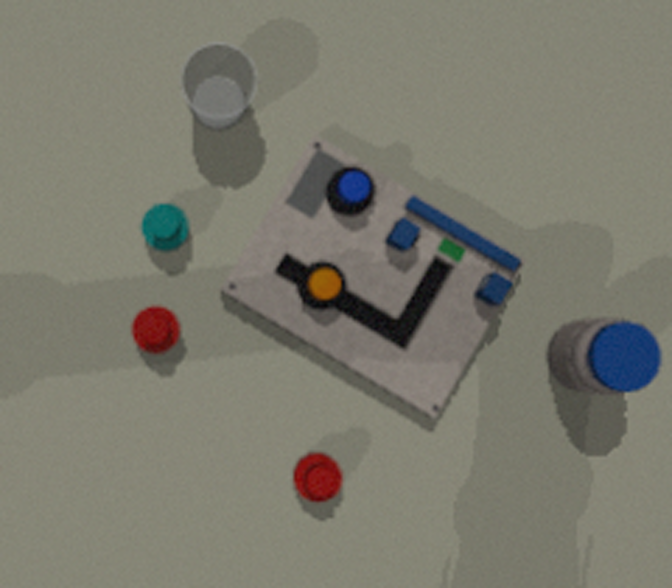

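View pics/side0z.png

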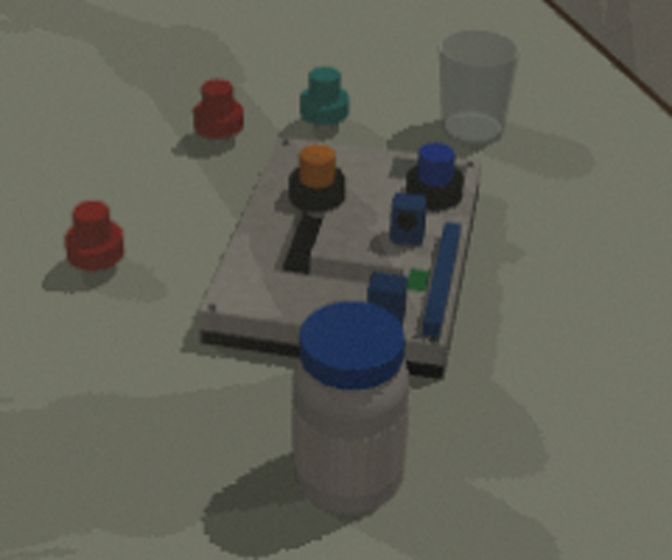

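Amber sits at about zoom (323,284) in the top view, in the long leg. The blue standard is at (351,188), and the jar and beaker stand clear. Next I'll fit the deck pose.

```bash
cat > fit.py <<'E'
from h import *
from scipy.optimize import least_squares
def D2W(p,P):
    P=np.array(P,float).reshape(-1,3);c,s=np.cos(p[2]),np.sin(p[2])
    return np.c_[p[0]+c*P[:,0]-s*P[:,1],p[1]+s*P[:,0]+c*P[:,1],P[:,2]]
SL=np.array([[-46,81,30],[-46,-61,30],[46,-61,30],[46,-39,30],[-24,-39,30],[-24,81,30]])/1000
DK=np.array([[-85,-115,30],[-85,115,30],[85,115,30],[85,-115,30]])/1000
def overlay(s,p,name,am=None,st=None,crop=None,f=2.8):
    i=s['img'].copy();x0,y0,x1,y1=crop;i=cv2.resize(i[y0:y1,x0:x1],None,fx=f,fy=f,interpolation=cv2.INTER_CUBIC)
    def ln(P,c,cl=True):
        q=(w2px(s,P,st)+.5-[x0,y0])*f;cv2.polylines(i,[q.astype(int)],cl,c,1)
    ln(D2W(p,SL),(0,255,0));ln(D2W(p,DK),(0,0,255))
    if am is not None:
        a=np.linspace(0,6.28,40)
        for r,z in((.022,.03),(.022,.046),(.014,.07)): ln(np.c_[am[0]+r*np.cos(a),am[1]+r*np.sin(a),z+0*a],(255,0,255))
    cv2.imwrite(name,i)
E
python3 - <<'E'
from fit import *
s=robot.snapshot('top');s2=robot.snapshot('side')
t=np.array([(403,347),(398,319),(433,417),(222,293),(318,143),(522,262)])/2.8+[180,90]-.5
tp=np.array([SL[1],SL[4],DK[0],DK[1],DK[2],DK[3]])
u=np.array([(275,271),(201,331),(442,364),(283,141),(480,165)])/2.8+[150,150]-.5
up=np.array([SL[1],DK[0],DK[3],DK[1],DK[2]])
f=lambda p:np.r_[(w2px(s,D2W(p,tp))-t).ravel(),(w2px(s2,D2W(p,up))-u).ravel()]
r=least_squares(f,[.592,-.09,-.53],loss='soft_l1');print(r.x.round(4),f(r.x).round(1))
p=r.x
print('corner',D2W(p,[-.035,-.05,.03]),'end',D2W(p,[.035,-.05,.03]))
for nm,uv,ss in(('top',(324.5,283),s),): pass
a=px2w(s,np.array((324,283))/2.8+[180,90]-.5,.070);print('amber top disc',a)
b=px2w(s2,np.array((318,152))/2.8+[150,150]-.5,.070);print('amber side',b)
am=(a+b)/2
c,sn=np.cos(p[2]),np.sin(p[2]);
for q in(a,b): d=q[:2]-p[:2];print('deck',c*d[0]+sn*d[1],-sn*d[0]+c*d[1])
overlay(s,p,'pics/t1.png',am,crop=(180,90,420,300));overlay(s2,p,'pics/s1.png',am,crop=(150,150,390,350))
E
```

```text
[ 0.5903 -0.0975 -0.5327] [ 1.   1.8 -0.2  0.   0.4  0.7 -0.6 -1.6 -1.  -3.5  1.7 -0.2 -0.7  1.7
 -0.9 -5.5  1.1 -4.  -1.1  0.3  0.8  0.5]
corner [[ 0.5347354  -0.12280724  0.03      ]] end [[ 0.59503672 -0.15835651  0.03      ]]
amber top disc [ 0.57951723 -0.04640407  0.07      ]
amber side [ 0.58160987 -0.03952407  0.07      ]
deck -0.035223894588613636 0.038559631520110584
deck -0.03691518424599994 0.04554912500759496
```

View pics/t1.png

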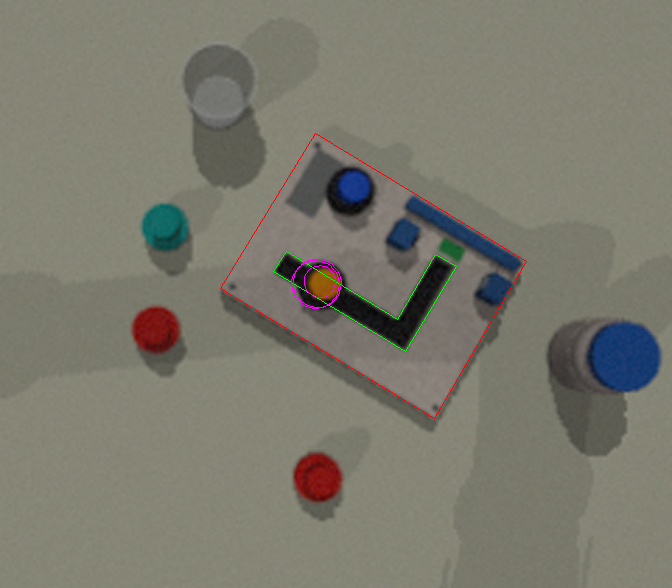

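View pics/s1.png

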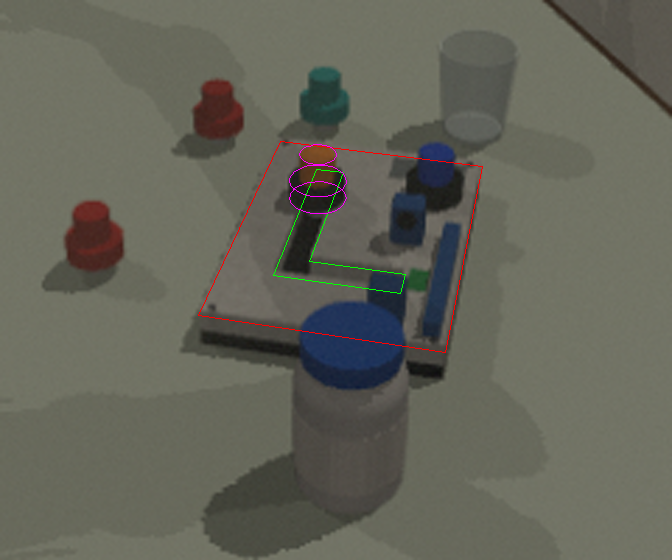

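Request:
send_rows(rows="0.02 -0.034 0 0 0 -1 0.085; 0.04 -0.068 0 0 0 -2 0; 0.06 -0.102 0 0 0 -3 0; 0.08 -0.136 0 0 0 -4 0; 0.1 -0.17 0 0 0 -5 0; 0.12 -0.204 0 0 0 -6 0; 0.14 -0.238 0 0 0 -7 0; 0.16 -0.272 0 0 0 -8 0; 0.18 -0.306 0 0 0 -9 0; 0.2 -0.34 0 0 0 -10 0")

```text
time: 1.73
tool_pos: [0.3988, 0.3557, 0.4051]
tool_rot: [-1.541, 0.354, -0.355]
wrist_force: [0.1, 0.3, -0.1]
grip_width: 0.0
```

Request:
send_rows(rows="0.02 -0.034 0 0 0 -1 0; 0.04 -0.068 0 0 0 -2 0; 0.06 -0.102 0 0 0 -3 0; 0.08 -0.136 0 0 0 -4 0; 0.1 -0.17 0 0 0 -5 0; 0.12 -0.204 0 0 0 -5 0; 0.14 -0.238 0 0 0 -5 0; 0.16 -0.272 0 0 0 -5 0; 0.18 -0.306 0 0 0 -5 0; 0.18 -0.306 0 0 0 -5 0")

```text
time: 2.57
tool_pos: [0.5816, 0.042, 0.4058]
tool_rot: [-1.531, 0.427, -0.438]
wrist_force: [-0.3, -1.3, -0.3]
grip_width: -0.0003
```

```bash
python3 - <<'E'
from fit import *
st=robot.sense();print(st['time'],st['tool_pos'],R.from_rotvec(st['tool_rot']).as_matrix().round(3),st['grip_width'])
s=robot.snapshot('wrist');cv2.imwrite('pics/w1.png',s['img'])
import pickle;pickle.dump((s,st),open('w1.pkl','wb'))
overlay(s,[.5903,-.0975,-.5327],'pics/w1o.png',(.5805,-.043),st,crop=(0,0,512,384),f=1.5)
for t in['amber_standard','slot_corner','slot_end','deck','blue_standard']:
    for r in robot.spot_point(t,'wrist')[:2]:print(t,np.round(r['location'],1),round(r['score'],2),px2w(s,r['location'],0 if t=='deck' else .03,st).round(4))
E
```

```text
2.5667 [0.5815643  0.04204794 0.40577039] [[ 0.852  0.006  0.524]
 [-0.524 -0.006  0.852]
 [ 0.008 -1.    -0.002]] -0.0003266089835476428
amber_standard [196.1 200.6] 0.92 [ 0.5822 -0.0432  0.03  ]
amber_standard [325.2 172.5] 0.88 [0.6298 0.097  0.03  ]
slot_corner [118.4 198.5] 0.65 [ 0.5337 -0.1174  0.03  ]
slot_corner [193.5 200.3] 0.2 [ 0.5803 -0.0455  0.03  ]
slot_end [124.6 257.8] 0.94 [ 0.5967 -0.1587  0.03  ]
deck [172.9 221. ] 0.95 [ 0.5945 -0.0942  0.    ]
blue_standard [214.5 269.3] 0.91 [ 0.6661 -0.0745  0.03  ]
```

View pics/w1o.png

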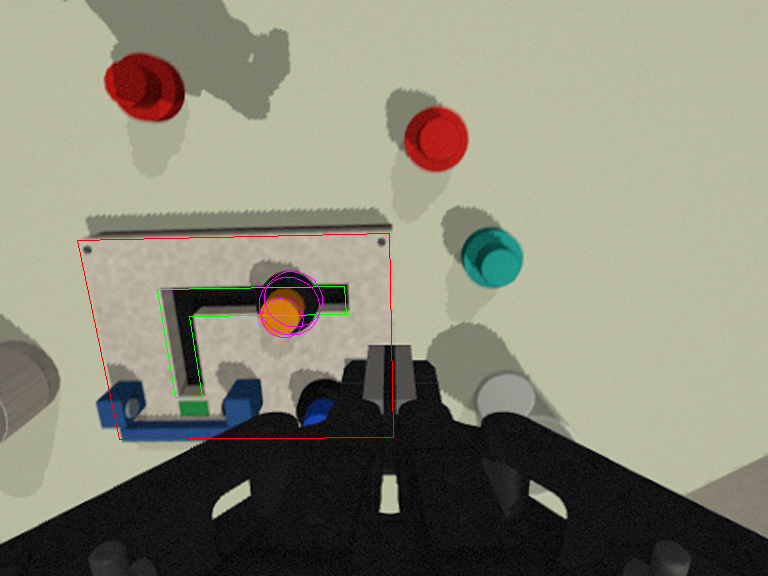

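Request:
send_rows(rows="0.015 -0.025 0 0 0 -0.5 0; 0.029 -0.0515 -0.02 0 0 -0.7 0; 0.029 -0.0515 -0.05 0 0 -0.7 0; 0.029 -0.0515 -0.08 0 0 -0.7 0; 0.029 -0.0515 -0.11 0 0 -0.7 0; 0.029 -0.0515 -0.13 0 0 -0.7 0; 0.029 -0.0515 -0.145 0 0 -0.7 0; 0.029 -0.0515 -0.155 0 0 -0.7 0; 0.029 -0.0515 -0.155 0 0 -0.7 0; 0.029 -0.0515 -0.155 0 0 -0.7 0")

```text
time: 3.7
tool_pos: [0.6071, 0.0009, 0.2497]
tool_rot: [-1.527, 0.431, -0.43]
wrist_force: [-0.2, -0.8, -0.1]
grip_width: -0.0001
```

```bash
cat >> fit.py <<'E'
P0=np.array([.5903,-.0975,-.5327])
def W2D(P,p=P0):
    c,s=np.cos(p[2]),np.sin(p[2]);d=np.array(P)[:2]-p[:2];return np.array([c*d[0]+s*d[1],-s*d[0]+c*d[1]])
def tip(st):
    return np.array(st['tool_pos'])+.173*R.from_rotvec(st['tool_rot']).as_matrix()[:,1]
E
python3 - <<'E'
from fit import *
st=robot.sense();print(st['time'],st['tool_pos'],R.from_rotvec(st['tool_rot']).as_matrix().round(3))
print('tip',tip(st),W2D(tip(st)),st['wrist_force'])
s=robot.snapshot('wrist');cv2.imwrite('pics/w2.png',s['img'])
overlay(s,P0,'pics/w2o.png',(.5815,-.043),st,crop=(0,0,512,384),f=1.5)
E
```

```text
3.7 [0.60708125 0.00088897 0.24972817] [[ 0.853 -0.     0.522]
 [-0.522  0.     0.853]
 [-0.    -1.     0.   ]]
tip [0.60701702 0.00094754 0.07672819] [-0.03559698  0.09329648] [-0.21352349 -0.82595368 -0.05282895]
```

View pics/w2o.png

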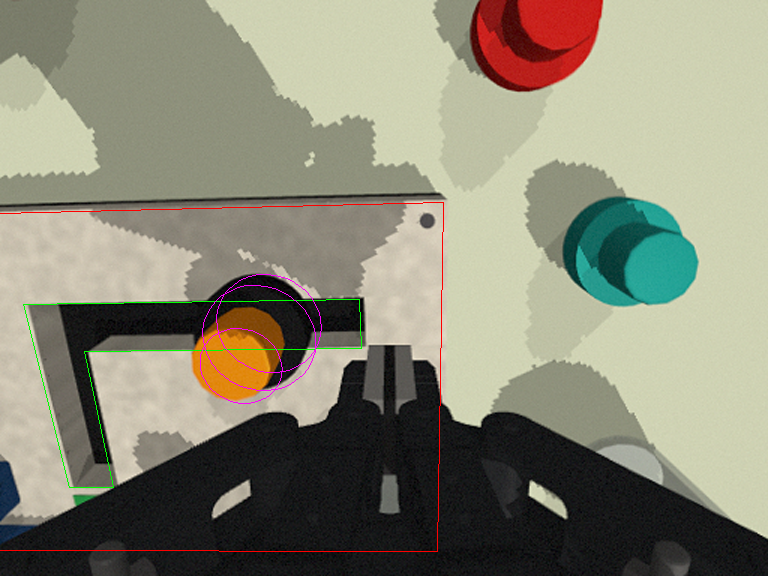

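Request:
send_rows(rows="0 0 -0.015 0 0 0 0; 0 0 -0.028 0 0 0 0; 0 0 -0.036 0 0 0 0; 0 0 -0.039 0 0 0 0; 0 0 -0.039 0 0 0 0; -0.002 -0.0034 -0.039 0 0 0 0; -0.004 -0.0068 -0.039 0 0 0 0; -0.005 -0.0085 -0.039 0 0 0 0; -0.006 -0.0102 -0.039 0 0 0 0; -0.007 -0.0119 -0.039 0 0 0 0")

```text
time: 4.58
tool_pos: [0.6001, -0.0124, 0.2111]
tool_rot: [-1.527, 0.431, -0.432]
wrist_force: [-0.2, 0.2, 0.5]
grip_width: 0.0
```

Request:
send_rows(rows="-0.001 -0.0017 0 0 0 0 0; -0.002 -0.0034 0 0 0 0 0; -0.003 -0.0051 0 0 0 0 0; -0.004 -0.0068 0 0 0 0 0; -0.005 -0.0085 0 0 0 0 0; -0.006 -0.0102 0 0 0 0 0; -0.007 -0.0119 0 0 0 0 0; -0.008 -0.0136 0 0 0 0 0; -0.009 -0.0153 0 0 0 0 0; -0.01 -0.0169 0 0 0 0 0")

```text
time: 5.42
tool_pos: [0.5901, -0.029, 0.2107]
tool_rot: [-1.527, 0.431, -0.432]
wrist_force: [0.9, 0.1, -0.4]
grip_width: 0.0001
```

```bash
python3 - <<'E'
from fit import *
st=robot.sense();print(st['time'],'tip',tip(st),W2D(tip(st)),st['wrist_force'])
s=robot.snapshot('top');cv2.imwrite('pics/t2.png',s['img'])
overlay(s,P0,'pics/t2o.png',None,crop=(180,90,420,300))
for r in robot.spot_point('amber_standard','top')[:3]:print(r,W2D(px2w(s,r['location'],.03)))
s=robot.snapshot('wrist');cv2.imwrite('pics/w3.png',s['img'])
for r in robot.spot_point('amber_standard','wrist')[:3]:print(r,W2D(px2w(s,r['location'],.03,st)))
E
```

```text
5.4167 tip [ 0.59007162 -0.02902526  0.03770081] [-0.03497238  0.05887082] [ 0.86450106  0.14787771 -0.40401937]
{'location': [243.7, 169.4], 'score': 0.79} [-0.05329114  0.17838251]
{'location': [235.4, 207.3], 'score': 0.62} [-0.14803722  0.14532306]
{'location': [194.2, 242.8], 'score': 0.78} [-0.03473222  0.02528137]
{'location': [504.3, 176.9], 'score': 0.58} [-0.06688477  0.17956519]
```

View pics/w3.png

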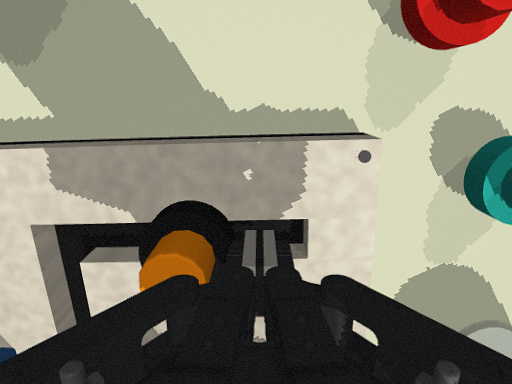

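View pics/t2o.png

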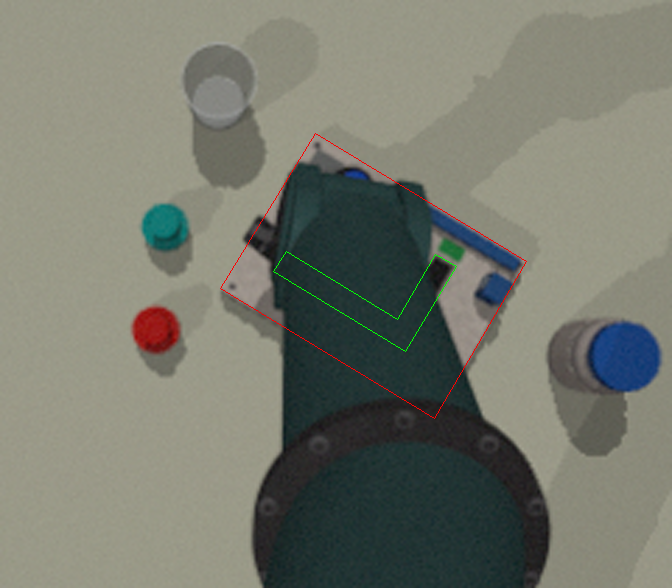

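Amber slid to about deck y = 25, and the finger is in contact and level at tip z = 38 mm. I'll keep pushing.

Request:
send_rows(rows="-0.0015 -0.0026 0 0 0 0 0; -0.003 -0.0052 0 0 0 0 0; -0.005 -0.0084 0 0 0 0 0; -0.007 -0.0118 0 0 0 0 0; -0.0088 -0.0149 0 0 0 0 0; -0.0106 -0.0179 0 0 0 0 0; -0.0124 -0.021 0 0 0 0 0; -0.0142 -0.024 0 0 0 0 0; -0.016 -0.0271 0 0 0 0 0; -0.0178 -0.0301 0 0 0 0 0")

```text
time: 6.45
tool_pos: [0.5721, -0.0594, 0.2107]
tool_rot: [-1.527, 0.432, -0.432]
wrist_force: [0.4, 1.1, -1.0]
grip_width: 0.0001
```

Request:
send_rows(rows="-0.0018 -0.003 0 0 0 0 0; -0.0036 -0.006 0 0 0 0 0; -0.0053 -0.009 0 0 0 0 0; -0.0071 -0.012 0 0 0 0 0; -0.0088 -0.0149 0 0 0 0 0; -0.0106 -0.0179 0 0 0 0 0; -0.0121 -0.0205 0 0 0 0 0; -0.0135 -0.0229 0 0 0 0 0; -0.0145 -0.0246 0 0 0 0 0; -0.0152 -0.0258 0 0 0 0 0")

```text
time: 7.28
tool_pos: [0.5569, -0.0851, 0.2107]
tool_rot: [-1.527, 0.432, -0.432]
wrist_force: [1.0, 0.6, -0.1]
grip_width: 0.0002
```

```bash
python3 - <<'E'
from fit import *
st=robot.sense();print(st['time'],'tip',tip(st),W2D(tip(st)),st['wrist_force'])
s=robot.snapshot('wrist');cv2.imwrite('pics/w4.png',s['img'])
for r in robot.spot_point('amber_standard','wrist')[:3]:print(r,W2D(px2w(s,r['location'],.03,st)))
s=robot.snapshot('side');cv2.imwrite('pics/s4.png',s['img'])
for r in robot.spot_point('amber_standard','side')[:3]:print(r,W2D(px2w(s,r['location'],.03,st)))
overlay(s,P0,'pics/s4o.png',None,crop=(150,150,390,350))
E
```

```text
7.2833 tip [ 0.55692412 -0.08511624  0.03769602] [-0.03504052 -0.00628245] [ 1.01377974  0.55701525 -0.13845349]
{'location': [194.9, 241.3], 'score': 0.69} [-0.03564561 -0.03945011]
{'location': [257.5, 242.2], 'score': 0.89} [-0.02985464 -0.03788882]
{'location': [184.7, 238.3], 'score': 0.77} [-0.17992027 -0.05939179]
{'location': [230.3, 191.8], 'score': 0.54} [-0.13995085  0.14181662]
```

View pics/w4.png

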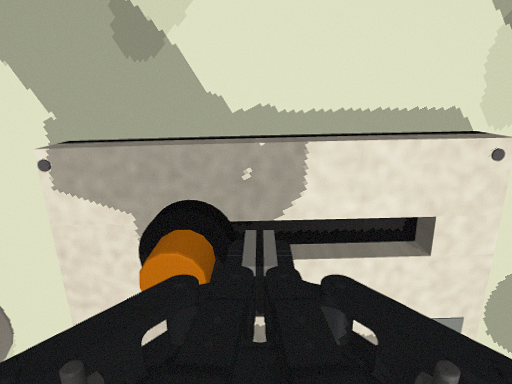

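View pics/s4o.png

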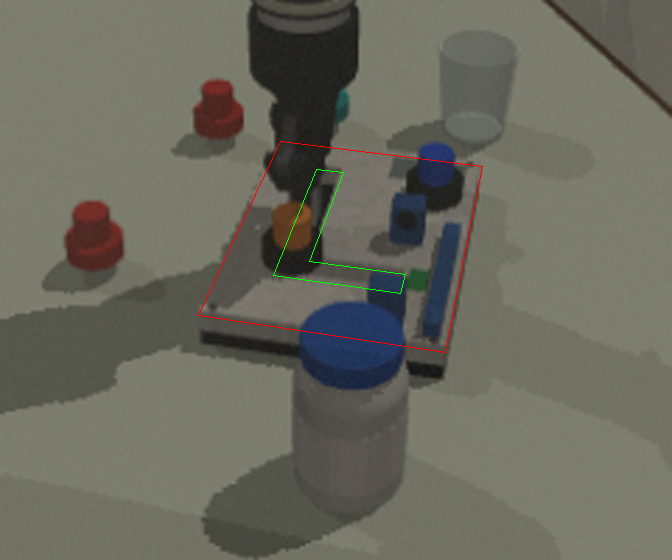

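Amber is near deck y = -39, about 11–12 mm short of the corner. I'll take the rest slowly and watch the force.

Request:
send_rows(rows="-0.0007 -0.0012 0 0 0 0 0; -0.0015 -0.0025 0 0 0 0 0; -0.0023 -0.0038 0 0 0 0 0; -0.003 -0.0051 0 0 0 0 0; -0.0037 -0.0062 0 0 0 0 0; -0.0044 -0.0074 0 0 0 0 0; -0.0048 -0.0082 0 0 0 0 0; -0.0051 -0.0086 0 0 0 0 0")

```text
time: 8.15
tool_pos: [0.552, -0.0934, 0.2107]
tool_rot: [-1.527, 0.432, -0.432]
wrist_force: [0.1, 1.9, 0.0]
grip_width: -0.0
```

Request:
send_rows(rows="-0.0003 -0.0004 0 0 0 0 0; -0.0005 -0.0009 0 0 0 0 0; -0.0008 -0.0013 0 0 0 0 0; -0.001 -0.0017 0 0 0 0 0")

```text
time: 8.48
tool_pos: [0.5517, -0.0941, 0.2109]
tool_rot: [-1.526, 0.43, -0.432]
wrist_force: [2.6, 4.5, 0.6]
grip_width: 0.0001
```

```bash
python3 - <<'E'
from fit import *
st=robot.sense();print(st['time'],'tip',tip(st),W2D(tip(st)),st['wrist_force'])
s=robot.snapshot('wrist');cv2.imwrite('pics/w5.png',s['img'])
for r in robot.spot_point('amber_standard','wrist')[:3]:print(r,W2D(px2w(s,r['location'],.03,st)))
overlay(s,P0,'pics/w5o.png',None,st,crop=(0,0,512,384),f=1.5)
E
```

```text
8.4833 tip [ 0.55191896 -0.09396975  0.03788591] [-0.0348558  -0.01645115] [2.64954042 4.46387018 0.58596853]
{'location': [196.2, 237.2], 'score': 0.61} [-0.03762684 -0.04880076]
```

View pics/w5o.png

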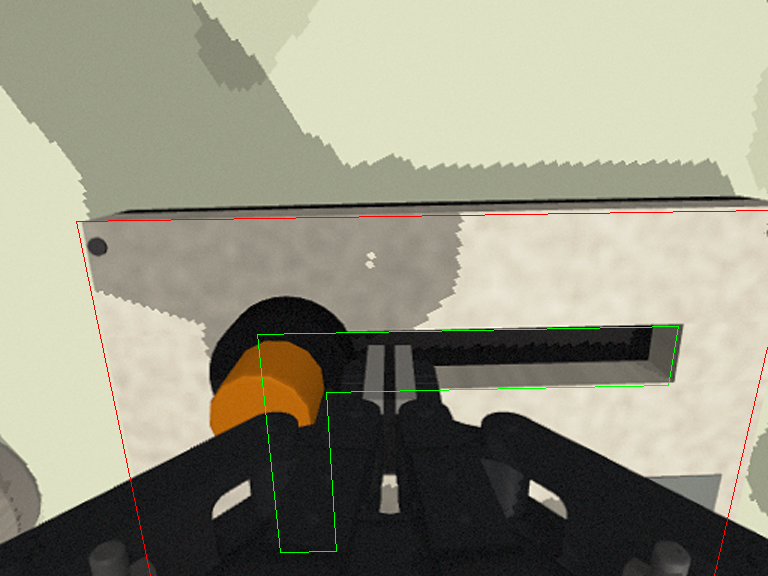

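The force rose to about 5 N with no further travel, and the pin is against the corner end wall. I'll back off, lift, go round and come down behind it at deck x ≈ -82.

Request:
send_rows(rows="0.003 0.005 0 0 0 0 0; 0.007 0.0117 0 0 0 0 0; 0.007 0.0117 0.025 0 0 0 0; 0.007 0.0117 0.055 0 0 0 0; 0.003 0.01 0.065 0 0 0 0; -0.012 0.005 0.065 0 0 0 0; -0.03 0 0.065 0 0 0 0; -0.048 -0.004 0.065 0 0 0 0; -0.058 -0.0055 0.065 0 0 0 0; -0.058 -0.0055 0.065 0 0 0 0")

```text
time: 9.42
tool_pos: [0.4898, -0.1014, 0.2752]
tool_rot: [-1.529, 0.437, -0.43]
wrist_force: [-0.4, 0.3, 0.5]
grip_width: -0.0
```

```bash
python3 - <<'E'
from fit import *
st=robot.sense();print(st['time'],'tip',tip(st),W2D(tip(st)),st['wrist_force'])
s=robot.snapshot('wrist');cv2.imwrite('pics/w6.png',s['img'])
for r in robot.spot_point('amber_standard','wrist')[:3]:print(r,W2D(px2w(s,r['location'],.03,st)))
overlay(s,P0,'pics/w6o.png',None,st,crop=(0,0,512,384),f=1.5)
s=robot.snapshot('side');cv2.imwrite('pics/s6.png',s['img'])
for r in robot.spot_point('amber_standard','side')[:3]:print(r,W2D(px2w(s,r['location'],.03,st)))
overlay(s,P0,'pics/s6o.png',None,crop=(150,150,390,350))
E
```

```text
9.4167 tip [ 0.48895083 -0.10142009  0.10222878] [-0.08531527 -0.05484821] [-0.44209385  0.33497067  0.53501743]
{'location': [265.3, 50.1], 'score': 0.88} [-0.18472131 -0.04951053]
{'location': [252.0, 243.6], 'score': 0.92} [-0.03967839 -0.0449073 ]
{'location': [184.6, 238.4], 'score': 0.88} [-0.17999806 -0.05976289]
{'location': [261.6, 190.1], 'score': 0.85} [-0.0674981   0.16653485]
```

View pics/w6o.png

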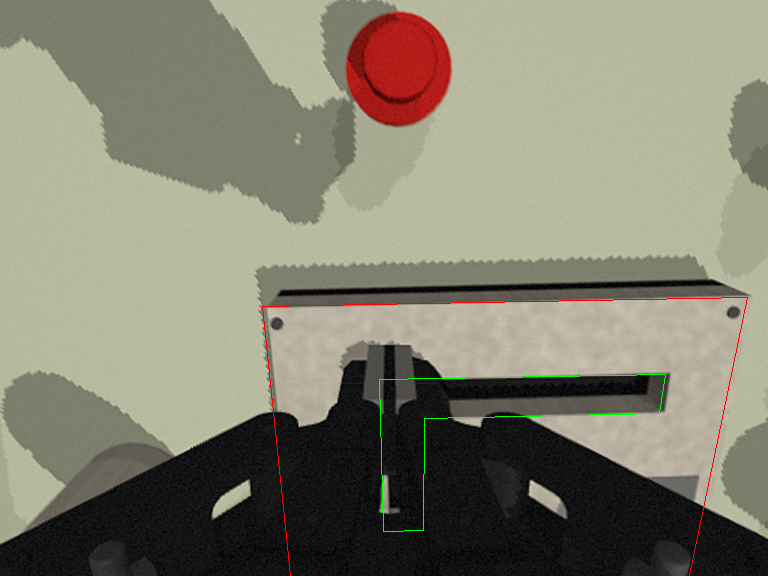

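View pics/s6o.png

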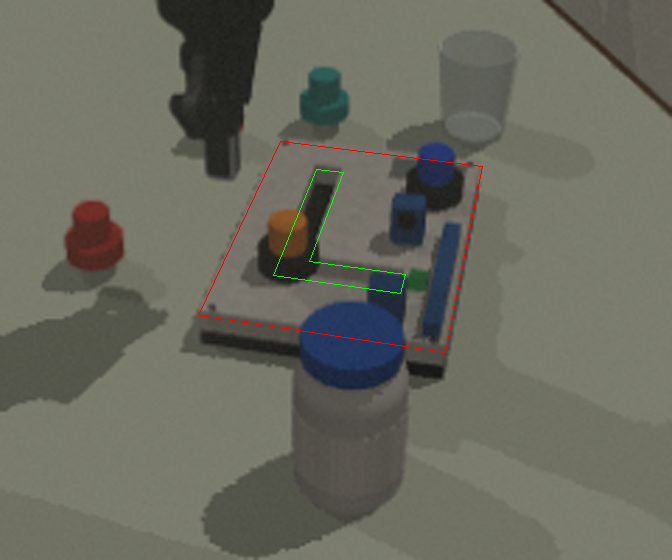

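Amber stands upright at the corner, zoom (288,260) in the side view. Now down and push along deck +x.

Request:
send_rows(rows="0.0005 0.001 -0.015 0 0 0 0; 0.0005 0.001 -0.035 0 0 0 0; 0.0005 0.001 -0.052 0 0 0 0; 0.0005 0.001 -0.062 0 0 0 0; 0.0005 0.001 -0.065 0 0 0 0; 0.0005 0.001 -0.065 0 0 0 0")

```text
time: 10.12
tool_pos: [0.494, -0.0995, 0.21]
tool_rot: [-1.527, 0.432, -0.431]
wrist_force: [-0.3, 0.3, 0.6]
grip_width: -0.0002
```

```bash
python3 - <<'E'
from fit import *
st=robot.sense();print(st['time'],'tip',tip(st),W2D(tip(st)),st['wrist_force'])
E
```

```text
10.1167 tip [ 0.49378855 -0.09944901  0.03697138] [-0.0821489  -0.05069336] [-0.33718858  0.32666244  0.55603787]
```

Request:
send_rows(rows="0.0026 -0.0015 0 0 0 0 0; 0.0052 -0.003 0 0 0 0 0; 0.0069 -0.0041 0 0 0 0 0; 0.0086 -0.0051 0 0 0 0 0; 0.0103 -0.0061 0 0 0 0 0; 0.0121 -0.0071 0 0 0 0 0; 0.0138 -0.0081 0 0 0 0 0; 0.0155 -0.0091 0 0 0 0 0; 0.0172 -0.0102 0 0 0 0 0; 0.0189 -0.0112 0 0 0 0 0")

```text
time: 10.95
tool_pos: [0.5124, -0.1106, 0.2106]
tool_rot: [-1.527, 0.432, -0.431]
wrist_force: [-1.6, 1.4, 2.2]
grip_width: 0.0002
```

Request:
send_rows(rows="0.0017 -0.001 0 0 0 0 0; 0.0034 -0.002 0 0 0 0 0; 0.0052 -0.003 0 0 0 0 0; 0.0069 -0.0041 0 0 0 0 0; 0.0086 -0.0051 0 0 0 0 0; 0.0103 -0.0061 0 0 0 0 0; 0.0121 -0.0071 0 0 0 0 0; 0.0138 -0.0081 0 0 0 0 0; 0.0155 -0.0091 0 0 0 0 0; 0.0172 -0.0102 0 0 0 0 0")

```text
time: 11.78
tool_pos: [0.5298, -0.1212, 0.2107]
tool_rot: [-1.527, 0.432, -0.432]
wrist_force: [-0.2, 0.0, 0.3]
grip_width: -0.0003
```

```bash
python3 - <<'E'
from fit import *
st=robot.sense();print(st['time'],'tip',tip(st),W2D(tip(st)),st['wrist_force'])
s=robot.snapshot('side');cv2.imwrite('pics/s7.png',s['img'])
for r in robot.spot_point('amber_standard','side')[:3]:print(r,W2D(px2w(s,r['location'],.03,st)))
overlay(s,P0,'pics/s7o.png',None,crop=(150,150,390,350))
E
```

```text
11.7833 tip [ 0.52982239 -0.12120409  0.03767931] [-0.04005939 -0.05113385] [-0.16548513  0.01681726  0.30176755]
{'location': [268.5, 247.1], 'score': 0.83} [-0.0046546  -0.04861506]
{'location': [184.9, 240.0], 'score': 0.8} [-0.17739181 -0.06475523]
{'location': [289.8, 250.2], 'score': 0.64} [ 0.03872369 -0.04896299]
```

View pics/s7o.png

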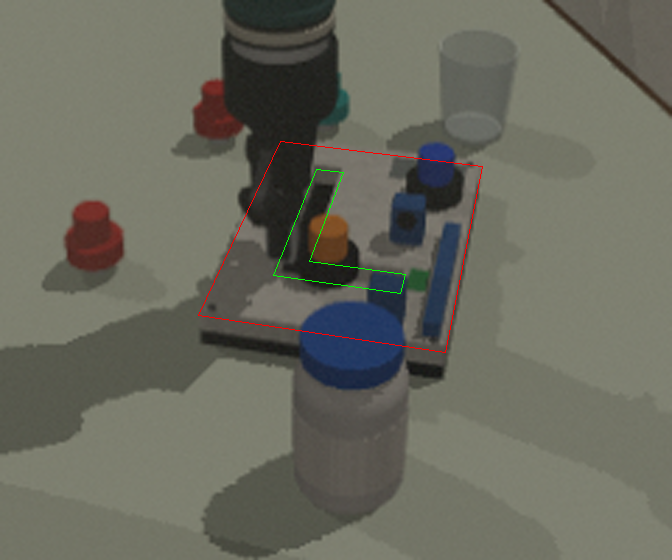

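It turned the corner and sits at about x = -6, with roughly 43 mm to go. I'll push 32 mm, then slow down.

Request:
send_rows(rows="0.002 -0.0012 0 0 0 0 0; 0.0045 -0.0027 0 0 0 0 0; 0.0073 -0.0043 0 0 0 0 0; 0.0101 -0.006 0 0 0 0 0; 0.0129 -0.0076 0 0 0 0 0; 0.0157 -0.0093 0 0 0 0 0; 0.0185 -0.0109 0 0 0 0 0; 0.0213 -0.0126 0 0 0 0 0; 0.0241 -0.0142 0 0 0 0 0; 0.0265 -0.0157 0 0 0 0 0")

```text
time: 12.72
tool_pos: [0.5565, -0.1369, 0.2107]
tool_rot: [-1.527, 0.431, -0.432]
wrist_force: [-1.8, 2.0, 0.6]
grip_width: 0.0002
```

Request:
send_rows(rows="0.001 -0.0006 0 0 0 0 0; 0.002 -0.0012 0 0 0 0 0; 0.003 -0.0018 0 0 0 0 0; 0.004 -0.0024 0 0 0 0 0; 0.0048 -0.0028 0 0 0 0 0; 0.0055 -0.0032 0 0 0 0 0; 0.0062 -0.0036 0 0 0 0 0; 0.0067 -0.0039 0 0 0 0 0")

```text
time: 13.38
tool_pos: [0.5629, -0.1406, 0.2107]
tool_rot: [-1.527, 0.431, -0.432]
wrist_force: [-1.2, 1.0, 0.2]
grip_width: 0.0001
```

Request:
send_rows(rows="0.0006 -0.0003 0 0 0 0 0; 0.0011 -0.0006 0 0 0 0 0; 0.0016 -0.0009 0 0 0 0 0; 0.0021 -0.0012 0 0 0 0 0")

```text
time: 13.72
tool_pos: [0.5649, -0.1418, 0.2107]
tool_rot: [-1.527, 0.432, -0.432]
wrist_force: [-1.3, 1.8, 0.4]
grip_width: 0.0001
```

Request:
send_rows(rows="0.0005 -0.0003 0 0 0 0 0; 0.001 -0.0006 0 0 0 0 0; 0.0015 -0.0009 0 0 0 0 0; 0.002 -0.0012 0 0 0 0 0")

```text
time: 14.05
tool_pos: [0.567, -0.143, 0.2107]
tool_rot: [-1.527, 0.432, -0.432]
wrist_force: [-1.0, 0.8, 1.5]
grip_width: 0.0001
```

Request:
send_rows(rows="0.0004 -0.0002 0 0 0 0 0; 0.0008 -0.0005 0 0 0 0 0; 0.0012 -0.0007 0 0 0 0 0")

```text
time: 14.3
tool_pos: [0.5681, -0.1437, 0.2107]
tool_rot: [-1.527, 0.432, -0.431]
wrist_force: [-1.6, 1.3, 1.8]
grip_width: 0.0
```

```bash
python3 - <<'E'
from fit import *
st=robot.sense();print(st['time'],'tip',tip(st),W2D(tip(st)),st['wrist_force'])
s=robot.snapshot('side');cv2.imwrite('pics/s8.png',s['img'])
for r in robot.spot_point('amber_standard','side')[:3]:print(r,W2D(px2w(s,r['location'],.03,st)))
overlay(s,P0,'pics/s8o.png',None,crop=(200,180,350,300),f=4.5)
E
```

```text
14.3 tip [ 0.56806276 -0.14368834  0.03768449] [ 0.00430124 -0.05108186] [-1.63244727  1.28987489  1.83764814]
{'location': [184.1, 238.4], 'score': 0.76} [-0.181015  -0.0600045]
{'location': [291.6, 251.7], 'score': 0.75} [ 0.04299661 -0.05285499]
{'location': [315.0, 196.6], 'score': 0.72} [0.06353342 0.16515549]
```

View pics/s8o.png

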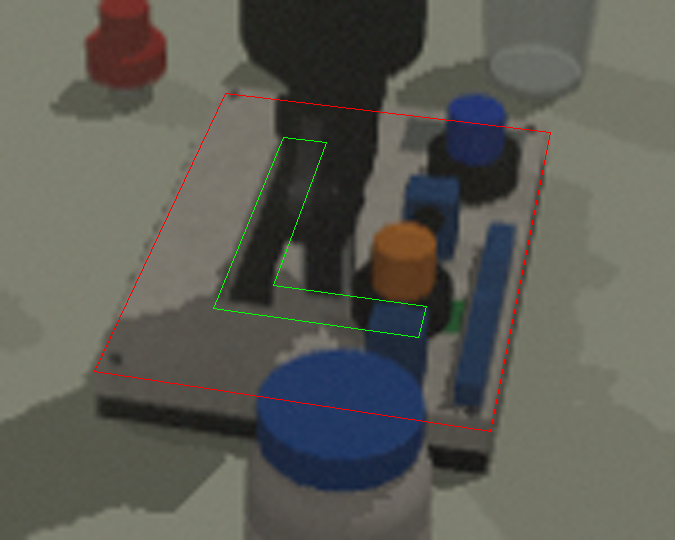

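Still sliding at about 2 N, so it isn't seated yet. I'll continue in small steps.

Request:
send_rows(rows="0.0004 -0.0002 0 0 0 0 0; 0.0008 -0.0005 0 0 0 0 0; 0.0012 -0.0007 0 0 0 0 0; 0.0016 -0.0009 0 0 0 0 0")

```text
time: 14.73
tool_pos: [0.5688, -0.144, 0.2105]
tool_rot: [-1.527, 0.434, -0.428]
wrist_force: [-4.8, 4.3, 4.5]
grip_width: 0.0003
```

Request:
send_rows(rows="0.0003 -0.0002 0 0 0 0 0; 0.0006 -0.0004 0 0 0 0 0; 0.0009 -0.0005 0 0 0 0 0; 0.0012 -0.0007 0 0 0 0 0")

```text
time: 15.07
tool_pos: [0.5692, -0.1442, 0.2104]
tool_rot: [-1.527, 0.436, -0.426]
wrist_force: [-5.6, 4.0, 6.4]
grip_width: 0.0
```

The tool has stopped and the force has climbed to about 7 N, so it's against the end wall. Retreating straight back, then up.

Request:
send_rows(rows="-0.003 0.0018 0 0 0 0 0; -0.007 0.0041 0 0 0 0 0; -0.014 0.0083 0 0 0 0 0; -0.021 0.0124 0 0 0 0 0; -0.026 0.0153 0.005 0 0 0 0; -0.028 0.0165 0.03 0 0 0 0; -0.028 0.0165 0.06 0 0 0 0; -0.028 0.0165 0.095 0 0 0 0; -0.028 0.0165 0.13 0 0 0 0; -0.028 0.0165 0.165 0 0 0 0")

```text
time: 15.9
tool_pos: [0.5421, -0.1286, 0.3775]
tool_rot: [-1.527, 0.431, -0.432]
wrist_force: [0.9, 0.6, -0.4]
grip_width: 0.0001
```

Request:
send_rows(rows="0 0.03 0.02 0 0 0 0; 0 0.065 0.025 0 0 0 0; 0 0.1 0.03 0 0 0 0; 0 0.135 0.03 0 0 0 0; 0 0.17 0.03 0 0 0 0; 0 0.205 0.03 0 0 0 0; 0 0.24 0.03 0 0 0 0; 0 0.27 0.03 0 0 0 0; 0 0.3 0.03 0 0 0 0; 0 0.3 0.03 0 0 0 0")

```text
time: 16.73
tool_pos: [0.5417, 0.1791, 0.406]
tool_rot: [-1.524, 0.423, -0.423]
wrist_force: [0.1, 0.9, -0.3]
grip_width: 0.0002
```

```bash
python3 - <<'E'
from fit import *
st=robot.sense();print(st['time'],'tip',tip(st),st['wrist_force'])
for c,cr,f in(('top',(230,120,380,240),4.5),('side',(200,180,350,300),4.5)):
    s=robot.snapshot(c);cv2.imwrite(f'pics/{c}9.png',s['img'])
    for r in robot.spot_point('amber_standard',c)[:4]:print(r,W2D(px2w(s,r['location'],.03)))
    for t in('blue_standard','jar','beaker'):print(t,[px2w(s,r['location'],.03 if t[1]=='l' else 0).round(3) for r in robot.spot_point(t,c)[:1]])
    overlay(s,P0,f'pics/{c}9o.png',D2W(P0,[.037,-.05,.03])[0],crop=cr,f=f)
E
```

```text
16.7333 tip [0.54196365 0.18002208 0.23299961] [ 0.13534624  0.94211509 -0.3071221 ]
{'location': [239.7, 169.8], 'score': 0.67} [-0.05958077  0.18668352]
{'location': [339.9, 186.1], 'score': 0.55} [ 0.03973461 -0.05720214]
{'location': [234.8, 208.0], 'score': 0.52} [-0.15037486  0.14569807]
blue_standard [array([ 0.681, -0.07 ,  0.03 ])]
jar [array([ 0.512, -0.3  ,  0.   ])]
beaker [array([0.756, 0.053, 0.   ])]
{'location': [183.7, 236.9], 'score': 0.93} [-0.18373116 -0.05533621]
{'location': [290.0, 251.4], 'score': 0.74} [ 0.03974634 -0.05261861]
{'location': [262.1, 191.3], 'score': 0.68} [-0.06505302  0.16123468]
{'location': [230.6, 191.8], 'score': 0.66} [-0.13923803  0.14197837]
blue_standard [array([ 0.665, -0.076,  0.03 ])]
jar [array([ 0.521, -0.289,  0.   ])]
beaker []
```

View pics/top9o.png

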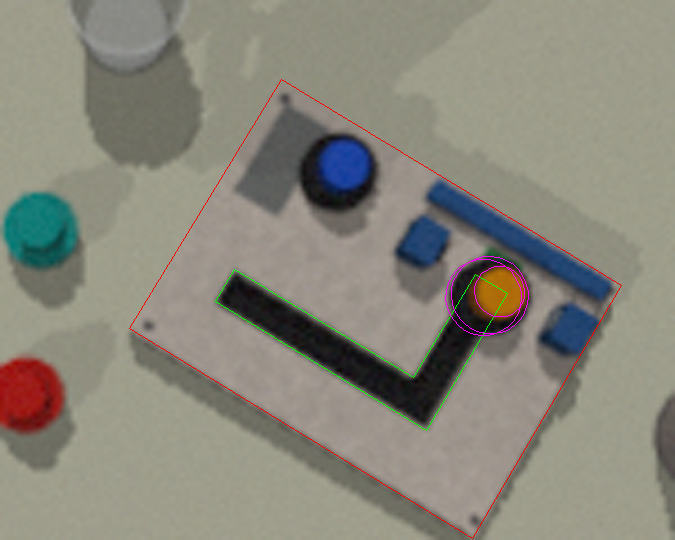

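View pics/side9o.png

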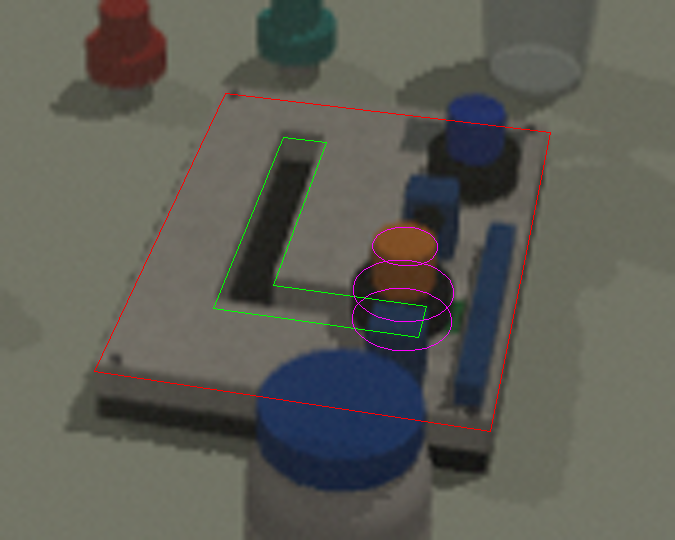

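```bash
python3 -c "
from cell import robot
print(robot.sign_off())"
```

```text
the job is handed in; nothing more can be done
None
```

The amber standard is home against the closed end of the slot, between the two blue posts, and the job was handed in at about 17 s of the 48 s. I pushed it with closed fingertips at base height. It went down the long leg to the corner wall (stop at about 5 N), and after I lifted and went round, along the short leg to the end wall (stop at about 7 N). I then backed off and lifted the hand well clear.

**Standard's position:** in the last top and side pictures it stands upright, and its outline matches the predicted position touching the end wall (deck x = 37 mm) to about 1 mm. The detection network put it at x ≈ 40 mm in both views, which is within its error and my deck fit.

**Bystanders:**
- **Blue standard:** it looks unmoved in both pictures. The top-view network reading shifted by about 15 mm from its first one, but the side-view reading and the picture did not, so I took it as network error.
- **Jar:** readings stayed within about 6 mm of the first ones in both views, and the hand never went near it.
- **Beaker:** the top view has it where it was. The network missed it in the final side picture, though it is visible there.

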